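# Snap the dial knob back onto the speed control's D-spindle

### The arm

A 6-joint arm with a two-finger parallel gripper is mounted at the origin on a cart in front of the work surface, level with it; the furniture and walls round the work are solid. World frame = base frame: x ahead of the robot, y to its left, z up, the work surface at z = 0. Lengths are in mm, angles in degrees, forces in N, time in s.
With the tool pointing down it reaches from about 300 to 850 mm from the base axis. Payload 4.2 kg.
Tool frame: the origin (TCP) lies at the centre of the arm's flange, where the gripper is bolted on; the fingertips stand 191 mm ahead of it and the grasp point (between the pads) lies 172 mm ahead of it; z points along the fingers, y is the direction in which the jaws open and shut (so a half turn about z gives the same grasp; the last joint's range is limited). The gripper opens to 91 mm and grips with 3 to 60 N. Pads are 32 mm wide; open, the fingers measure 118 mm over their backs; the gripper's body (76 mm by 178 mm) begins 60 mm behind the grasp point.
Start: joints at [71.505, 18.312, 89.639, -0, 72.044, -1.146], TCP at [171.458, 548.84, 404.776] pointing down, gripper open.
Joint ranges: [-177.97, 177.97], [-48.28, 115.42], [12.27, 149.76], [-77.06, 257.06], [2.81, 150.46], [-146.56, 146.56]. Speed limits (degrees/s): [147.25, 147.25, 180, 180, 180, 180].

### API

Orientations are given as [roll, pitch, yaw] about the fixed x, y, z axes, in that order (R = Rz(yaw) Ry(pitch) Rx(roll)).
In Python, from workcell import status, vision, ticket gives the robot as it stands.
- The arm moves only by the shell command python3 -m jog 'ROWS' [FORCE]. ROWS is JSON, a list of rows, each a list of 7 numbers: the finger opening in m, from 0 to 0.0912, then the shift along the tool's x, y, z in m, then the turn, a rotation vector about the tool's x, y, z in rad. A call has 1 to 12 rows; each row shifts and turns the commanded pose from where the row before left it, along the tool's axes as they then stand; what a row does not reach is not made up. A row lasts 1/8 s, in which the tool goes at most 62.5 mm and 10.7 degrees, less where a joint would pass 70% of its speed; a pose out of reach is approached as far as the arm can. A call with a gripper value outside its range is refused whole. The fingers move at their own pace and stop on an object; FORCE is the grip in N (left out, the last holds). Time passes only in rows, so rows that do not move let the fingers close. It gives the time, the measured TCP pose, the force and the opening at its end, in the units of the state.
- status.state(): the state, without advancing time (a new reading comes with each control period).
- vision.grab_frame(name): name is "scene" or "side" or "wrist"; returns a dict with "color" (384x512x3 uint8, blue, green, red), "depth" (384x512 float32, mm along the optical axis (not along the pixel's ray), 0 where there is no reading), "fov_y" (degrees; the focal length in pixels is half the picture's height over the tangent of half this angle, whatever the lens; pixels are square), "cx", "cy" (the principal point, pixels), "pose" (4x4, takes a point from camera to world coordinates). Camera axes: x right, y down, z forward; pixel columns grow to the right and rows downward; lengths in mm; the calibration is good to about 2 mm. A picture is of the moment at which its call begins.
- ticket.job_done(): hands the job in, once; it reports no verdict.
Trained networks look in the newest picture that a camera, given by its name, has taken for a name from the list of things; names that differ only in an ending like _2 or _b are one class to them, and where a whole thing is asked for, a point or a joint stands for the part that bears it (a point fixed in the world has none). Each returns a list of dicts, best first, with "p" (0 to 1); they miss things now and then, are a little off and sometimes report something else, mostly with a low value. They report only what shows in the picture. A call takes as long as a camera call. They do not tell look-alikes from the thing itself.
- vision.find_in(camera, label): "location" ([x, y, z] in mm, in world coordinates, good to about 4 mm: the middle of the surface that is visible of it).
- vision.silhouettes(camera, label): "pixels" (384x512 bool, what is visible of it).
The state is a dict: "time_s": time; "qpos": joint angles; "qvel": joint speeds; "effort": joint torques, N m; "ee_pos": TCP position; "ee_rot": TCP orientation; "force": force on the tool from outside, world axes, zero at the start; "torque": the same for the moment, N m; "gripper_width": finger opening in mm.
Only numpy, scipy, OpenCV 4.12 (cv2) and the standard library are available. Lean on these libraries where they do the work, as an engineer would, in place of code of your own. Each camera call takes 0.05 s, during which the arm holds its last target.

### The job

The dial knob has come off the speed control box and lies on the bench. Pick the knob up, turn it so that its pointer faces the same way as the flat on the box's bare D-shaped spindle, and press it straight down onto the spindle until it snaps fully home, then let go. Do not push the screwdriver or the tape measure about.

Things in the scene. Friction and masses are not known exactly. Their poses are not given: they have to be found in the camera images.
- knob_grip (a point): Loose black dial knob, 50-90 g, bore down. Hub 44 mm dia, 20 mm tall; on it an upright bar grip 14 mm wide (y), 46 long (x), 24 tall; 44 mm tall in all. Take it by the bar's sides from above. Point: on the axis inside the bar, 32 mm above the underside, 12 below the top. x: pointer direction; the bar's +x end is a tapered nose 4 mm past the hub with a white line, the other end blunt. z up.
- knob_mouth (a point): Centre of the bore's mouth, on the knob's axis in its underside; axes as knob_grip. D-shaped bore, 20 mm in diameter, 17 mm deep; its flat is on the pointer (+x) side, 4 mm from the axis. A 45-degree chamfer runs round the mouth, 1.5 mm wide (1 mm at the flat). Clearance on the spindle is 1 mm all round; much over 15 degrees off, it jams.
- spindle_seat (a point): Foot of the bare steel D-spindle on the control box: on its axis, on top of the bushing (29 mm dia) where the knob's underside rests when home, 59 mm above the bench. z up; x points squarely out of the flat. Spindle 18 mm dia, flat 3 mm from the axis; it turns only very stiffly (0.6 N m). Home, knob_grip is 32 mm above this point, both x axes the same way.
- spindle_tip (a point): Top centre of the D-spindle, 16 mm above spindle_seat, same axes; its round edge is chamfered 1 mm. Two sprung brass balls in its sides (along y), 7 mm above the foot, resist the knob with 5 to 10 N while its underside is some 8 to 4 mm above the seat, then snap into pockets in the bore and pull it down and hold it.
- control_box: Grey control box with a black plastic top plate, fixed to the bench: 130 (x) x 160 (y) x 57 mm. Origin: centre of its underside. The spindle stands 15 mm from the centre towards -x; dial ticks round it. An amber lamp and a black rocker switch at the +x edge stand less than 10 mm above the top.
- screwdriver_mid (a point): Bystander: screwdriver with an orange handle, 227 mm long and 32 mm tall, lying about midway between the box and the knob. The point is at its middle, half-way up; its y axis runs along its length. It stays where it is.
- tape_mid (a point): Bystander: yellow tape measure, 36x78x63 mm, standing beyond the screwdriver. The point is at its centre. It stays where it is.
Things that resemble listed ones, but are neither listed nor needed, are in the scene too. Of the things that look like the part that bears knob_grip, take the one that is farthest to the robot's right at the start. There is more than one size of the control_box; the job needs the larger.

How it is judged:
By the outcome, as a careful person would: the job done as asked, in the order asked, and still so for the second after the job is handed in, with the robot touching nothing.
It also fails if it takes over 40 s, if anything falls off the work surface, if the arm or the gripper's body presses on something with over 40 N, if the wrist force passes 120 N, or if a joint passes its speed limit or range.

## Working session

There is one attempt and no reset: what is moved stays moved. The work goes in short steps, Python scripts to look and compute and a shell command to move; the robot and the scene stay as the last step left them, time stands still between calls to the robot, and variables do not carry over. Pictures are saved under pics/ and viewed, and the job is handed in when it is done.

```bash
mkdir -p pics; ls
cat > h.py <<'E'
import numpy as np, cv2
from workcell import status, vision, ticket
def px2w(f,u,v,d=None):
    F=192/np.tan(np.radians(f["fov_y"]/2))
    if d is None: d=f["depth"][int(v),int(u)]
    p=np.array([(u-f["cx"])/F*d,(v-f["cy"])/F*d,d,1])
    return (f["pose"]@p)[:3]
def cloud(f):
    F=192/np.tan(np.radians(f["fov_y"]/2))
    v,u=np.mgrid[:384,:512]; d=f["depth"]
    P=np.stack([(u-f["cx"])/F*d,(v-f["cy"])/F*d,d],-1)
    return P@f["pose"][:3,:3].T+f["pose"][:3,3]
def w2px(f,p):
    F=192/np.tan(np.radians(f["fov_y"]/2))
    q=f["pose"][:3,:3].T@(np.array(p)-f["pose"][:3,3])
    return q[0]/q[2]*F+f["cx"],q[1]/q[2]*F+f["cy"]
E
python3 - <<'E'
from h import *
print(status.state())
for c in ("scene","side","wrist"):
    f=vision.grab_frame(c); cv2.imwrite(f"pics/{c}0.png",f["color"]); print(c,f["pose"].round(2).tolist(),f["fov_y"],f["cx"],f["cy"])
    np.savez(f"{c}0.npz",**f)
    for l in ("knob_grip","control_box","spindle_tip","screwdriver_mid","tape_mid"):
        try: print(l,[(np.round(r["location"],1).tolist(),round(r["p"],2)) for r in vision.find_in(c,l)])
        except Exception as e: print(l,e)
E
```

```text
pics
{'time_s': 0.0, 'qpos': array([ 7.15046471e+01,  1.83533737e+01,  8.97056896e+01, -7.89718793e-04,
        7.20425256e+01, -1.14741826e+00]), 'qvel': array([ 0.01549438, -0.09627336, -0.05785874, -0.05994424, -0.04626755,
        0.02552554]), 'effort': array([ 1.22890856e-04, -4.12473822e+01, -2.31975067e+01,  7.27871270e-02,
        4.56507260e-02, -1.36259105e-04]), 'ee_pos': array([171.41697187, 548.69502041, 403.90745402]), 'ee_rot': array([-1.79898416e+02, -1.28363950e-03,  1.62652308e+02]), 'force': array([-1.28306838, -0.29584792,  0.71676935]), 'torque': array([-0.0032703 , -0.00722956,  0.00903721]), 'gripper_width': 90.96916407951916}
scene [[0.63, -0.55, 0.55, 94.15], [-0.77, -0.43, 0.46, -302.07], [-0.01, -0.72, -0.7, 684.68], [0.0, 0.0, 0.0, 1.0]] 56.89046829580025 256.9043145307505 195.91041091502365
knob_grip [([489.4, 148.3, 23.2], 0.77), ([442.8, 239.3, 27.0], 0.52)]
control_box [([539.4, 362.1, 46.9], 0.85), ([505.8, -157.6, 57.3], 0.58)]
spindle_tip []
screwdriver_mid [([477.9, 4.3, 21.6], 0.67)]
tape_mid [([721.9, 13.0, 43.0], 0.93)]
side [[0.87, -0.25, 0.43, 217.36], [-0.49, -0.45, 0.75, -572.05], [0.01, -0.86, -0.51, 540.43], [0.0, 0.0, 0.0, 1.0]] 50.292288363192675 256.1362003209114 194.74323407766988
knob_grip [([492.4, 140.9, 23.3], 0.96), ([561.4, 224.5, 18.8], 0.77), ([449.9, 237.0, 22.1], 0.71)]
control_box [([510.9, -174.5, 60.7], 0.81), ([543.0, 348.6, 39.7], 0.68)]
spindle_tip []
screwdriver_mid [([482.7, 0.6, 19.4], 0.88)]
tape_mid [([726.6, 7.0, 36.6], 0.77)]
wrist [[0.3, 0.92, 0.24, 105.26], [0.95, -0.29, -0.07, 571.28], [-0.0, 0.25, -0.97, 385.15], [0.0, 0.0, 0.0, 1.0]] 69.94088996051613 255.6747751031404 191.46657862214755
knob_grip []
control_box []
spindle_tip []
screwdriver_mid []
tape_mid []
```

View pics/scene0.png

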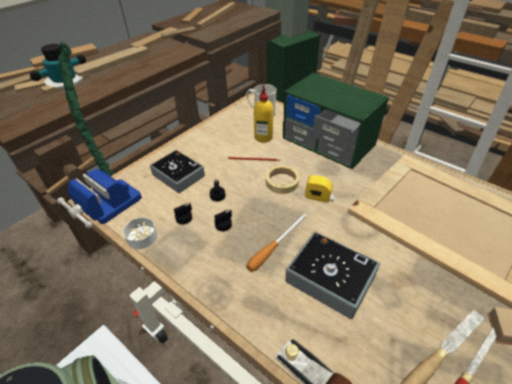

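View pics/side0.png

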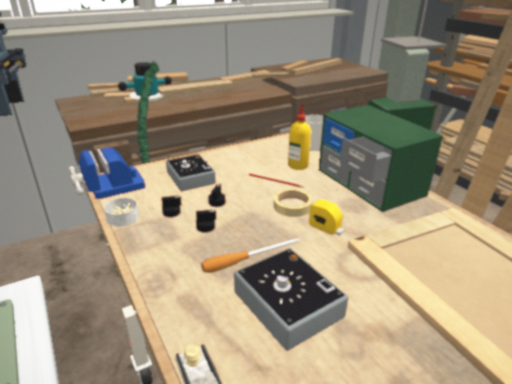

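View pics/wrist0.png

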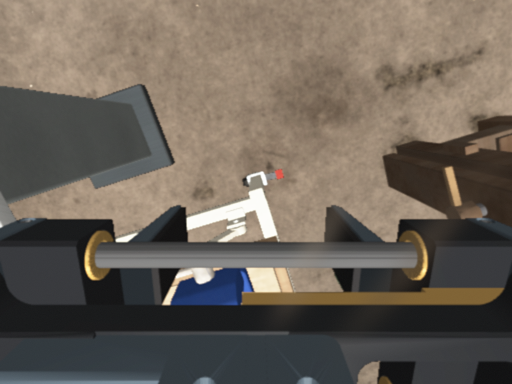

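Knob candidates are at scene pixels (223,219), (184,213) and (218,190). The one at (223,219), world about (490,145), is farthest to the robot's right (lowest y). The boxes are at (332,272) and (178,170); the first is larger. I'll confirm both in an enlarged crop.

Run:
```python
from h import *
a=dict(np.load("scene0.npz"));b=dict(np.load("side0.npz"))
c1=cv2.resize(a["color"][170:250,160:260],(400,320),interpolation=3)
c2=cv2.resize(b["color"][190:240,150:250],(400,200),interpolation=3)
c3=cv2.resize(a["color"][230:310,282:382],(400,320),interpolation=3)
c4=cv2.resize(b["color"][245:345,230:350],(400,270),interpolation=3)
I=np.zeros((600,800,3),np.uint8);I[:320,:400]=c1;I[:320,400:]=c3;I[325:525,:400]=c2;I[325:595,400:]=c4
cv2.imwrite("pics/crop0.png",I)
for f in(a,b):
    C=cloud(f)
    m=(abs(C[...,0]-490)<45)&(abs(C[...,1]-145)<45)&(C[...,2]>8)
    P=C[m]; print("knob",len(P),P.min(0).round(),P.max(0).round())
    T=P[P[:,2]>P[:,2].max()-6]; print(" top",T.mean(0).round(1),len(T)); 
    (cc,s,an)=cv2.minAreaRect(T[:,:2].astype(np.float32)); print(cc,s,an)
    m=(abs(C[...,0]-510)<100)&(abs(C[...,1]+165)<110)&(C[...,2]>45)
    P=C[m]; (cc,s,an)=cv2.minAreaRect(P[:,:2].astype(np.float32)); print("box",np.median(P[:,2]),cc,s,an)
    T=P[P[:,2]>68]; print(" spin",len(T),T.mean(0).round(1),T.min(0).round(1),T.max(0).round(1))
    m=(abs(C[...,0]-480)<120)&(abs(C[...,1]-0)<80)&(C[...,2]>6)
    P=C[m];print("driver",P.min(0).round(),P.max(0).round())
```

```text
knob 300 [473. 129.   8.] [521. 164.  48.]
 top [496.  149.3  45.2] 79
(497.75128173828125, 149.20904541015625) (14.211044311523438, 45.735347747802734) 72.75151062011719
box 57.86812394370895 (525.2396240234375, -144.3257598876953) (131.29554748535156, 159.910888671875) 4.7357072830200195
 spin 56 [ 508.4 -147.    74.3] [ 502.2 -154.5   68.2] [ 518.5 -137.7   78.2]
driver [428. -80.   7.] [599.  19.  62.]
knob 388 [474. 128.   8.] [521. 166.  46.]
 top [496.8 148.8  43.3] 83
(499.1282043457031, 149.4872589111328) (18.38222885131836, 44.2967643737793) 65.68618774414062
box 56.65808112401288 (526.4126586914062, -144.64968872070312) (130.5042724609375, 160.3521728515625) 4.34237003326416
 spin 83 [ 509.8 -148.2   72.9] [ 501.4 -154.9   68.1] [ 520.5 -138.9   77.1]
driver [428. -80.   6.] [599.  19.  59.]
```

View pics/crop0.png

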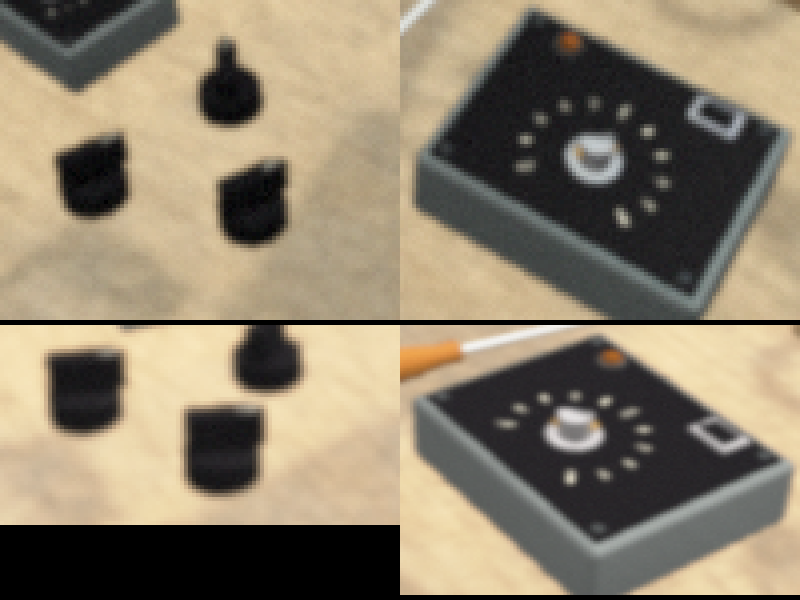

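Run:
```python
from h import *
for n in("scene0","side0"):
    C=cloud(dict(np.load(n+".npz"))); 
    m=(C[...,2]>120)&(C[...,0]<1000)&(C[...,0]>-100)&(C[...,1]>-400)&(C[...,1]<900)&(C[...,2]<600)
    P=C[m]; g={}
    for p in P: g.setdefault((int(p[0]//80)*80,int(p[1]//80)*80),[]).append(p[2])
    print(n,{k:(len(v),int(max(v))) for k,v in g.items() if len(v)>4})
```

```text
scene0 {(960, 240): (37, 174), (960, 160): (167, 174), (880, 240): (162, 173), (800, 240): (225, 189), (880, 160): (651, 174), (960, 80): (182, 173), (880, 80): (562, 174), (800, 320): (18, 157), (960, 0): (276, 174), (880, 0): (629, 174), (800, 80): (198, 162), (800, 0): (369, 163), (80, 0): (225, 195), (0, 0): (1246, 215), (80, -80): (331, 199), (0, -80): (413, 215)}
side0 {(160, 480): (550, 427), (160, 560): (744, 343), (160, 400): (165, 335), (80, 480): (58, 253), (800, 240): (243, 188), (960, 240): (32, 171), (880, 240): (147, 171), (960, 160): (156, 171), (880, 160): (609, 171), (960, 80): (182, 171), (880, 80): (622, 171), (800, 320): (7, 130), (960, 0): (417, 171), (880, 0): (920, 171), (800, 80): (210, 160), (960, -80): (16, 168), (800, 0): (476, 161), (880, -80): (14, 168)}
```

The path is clear. I'll hover over the knob on the way.

```bash
python3 -m jog '[[0.0912,-0.0417,-0.026,0.0055,0,0,0],[0.0912,-0.0417,-0.026,0.0055,0,0,0],[0.0912,-0.0417,-0.026,0.0055,0,0,0],[0.0912,-0.0417,-0.026,0.0055,0,0,0],[0.0912,-0.0417,-0.026,0.0055,0,0,0],[0.0912,-0.0417,-0.026,0.0055,0,0,0],[0.0912,-0.0417,-0.026,0.0055,0,0,0],[0.0912,-0.0417,-0.026,0.0055,0,0,0],[0.0912,-0.0417,-0.026,0.0055,0,0,0],[0.0912,-0.0417,-0.026,0.0055,0,0,0],[0.0912,-0.0417,-0.026,0.0055,0,0,0],[0.0912,0,0,0,0,0,0]]' 20
python3 - <<'E'
from h import *
f=vision.grab_frame("wrist"); np.savez("wk.npz",**f); cv2.imwrite("pics/wk.png",f["color"])
print(status.state()["ee_pos"],status.state()["ee_rot"],status.state()["qpos"])
E
```

```text
time_s: 2.4
ee_pos: [525.7, 136.9, 343.7]
ee_rot: [-180.0, 0.0, 162.4]
force: [-0.6, 0.3, 0.1]
gripper_width: 91.3
[524.58864788 138.09082032 343.88538259] [-1.79999575e+02 -5.19459373e-02  1.62488943e+02] [ 1.35259655e+01  1.80867510e+01  9.92867520e+01  2.97380969e-02
  6.26712282e+01 -5.89766408e+01]
```

View pics/wk.png

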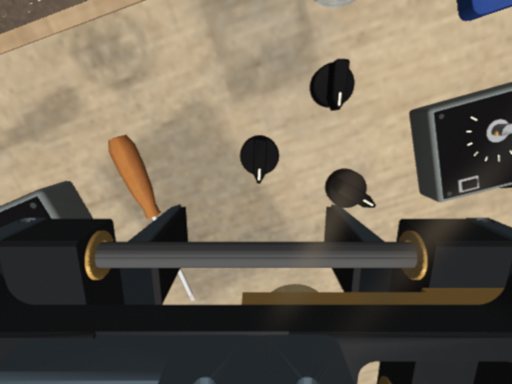

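The wrist view shows the target knob at (260,155) with its pointer line down at (259,178). The look-alikes are at (333,85) and (347,187). Now I'll measure the knob.

Run:
```python
from h import *
f=dict(np.load("wk.npz")); C=cloud(f)
K=np.zeros((384,512),bool); K[128:190,235:285]=1
cv2.imwrite("pics/wkc.png",cv2.resize(f["color"][125:190,230:290],(540,585),interpolation=3))
print("bench",np.median(C[K&(C[...,2]<8)],0))
P=C[K&(C[...,2]>12)]
print(P.min(0).round(1),P.max(0).round(1), np.histogram(P[:,2],bins=range(10,52,4)))
T=P[P[:,2]>36]; print(len(T),T.mean(0),cv2.minAreaRect(T[:,:2].astype(np.float32)))
d=T[:,:2]-T[:,:2].mean(0); w,v=np.linalg.eigh(d.T@d); print(np.degrees(np.arctan2(v[1,1],v[0,1])))
H=P[(P[:,2]>14)&(P[:,2]<30)]; print("hub",cv2.minEnclosingCircle(H[:,:2].astype(np.float32)))
g=f["color"].min(2); v,u=np.nonzero(K&(g>100)&(C[...,2]>25)); 
print("white",[ (a,b) for a,b in zip(u,v)], C[v,u].mean(0))
```

```text
bench [510.18312035 151.22538926  -0.92547663]
[459.5 130.   12.1] [520.7 173.5 324.1] (array([  3,  18, 696,   6,   3,   6,   2,   3, 544,   4]), array([10, 14, 18, 22, 26, 30, 34, 38, 42, 46, 50]))
565 [495.61496865 151.62249618  51.10511282] ((490.76446533203125, 153.51324462890625), (13.961926460266113, 62.89566421508789), 70.28823852539062)
161.90689076985166
hub ((496.02593994140625, 151.56692504882812), 21.968608856201172)
white [(np.int64(249), np.int64(129)), (np.int64(259), np.int64(132)), (np.int64(274), np.int64(141)), (np.int64(237), np.int64(149)), (np.int64(259), np.int64(168)), (np.int64(258), np.int64(169)), (np.int64(259), np.int64(169)), (np.int64(260), np.int64(169)), (np.int64(258), np.int64(170)), (np.int64(259), np.int64(170)), (np.int64(260), np.int64(170)), (np.int64(258), np.int64(171)), (np.int64(259), np.int64(171)), (np.int64(260), np.int64(171)), (np.int64(258), np.int64(172)), (np.int64(259), np.int64(172)), (np.int64(260), np.int64(172)), (np.int64(258), np.int64(173)), (np.int64(259), np.int64(173)), (np.int64(260), np.int64(173)), (np.int64(278), np.int64(173)), (np.int64(258), np.int64(174)), (np.int64(259), np.int64(174)), (np.int64(260), np.int64(174)), (np.int64(258), np.int64(175)), (np.int64(259), np.int64(175)), (np.int64(260), np.int64(175)), (np.int64(258), np.int64(176)), (np.int64(259), np.int64(176)), (np.int64(260), np.int64(176)), (np.int64(280), np.int64(176)), (np.int64(257), np.int64(177)), (np.int64(258), np.int64(177)), (np.int64(259), np.int64(177)), (np.int64(260), np.int64(177)), (np.int64(257), np.int64(178)), (np.int64(258), np.int64(178)), (np.int64(259), np.int64(178)), (np.int64(260), np.int64(178)), (np.int64(258), np.int64(179)), (np.int64(259), np.int64(179)), (np.int64(260), np.int64(179)), (np.int64(258), np.int64(180)), (np.int64(259), np.int64(180))] [504.43222006 148.19789467  82.59652486]
```

View pics/wkc.png

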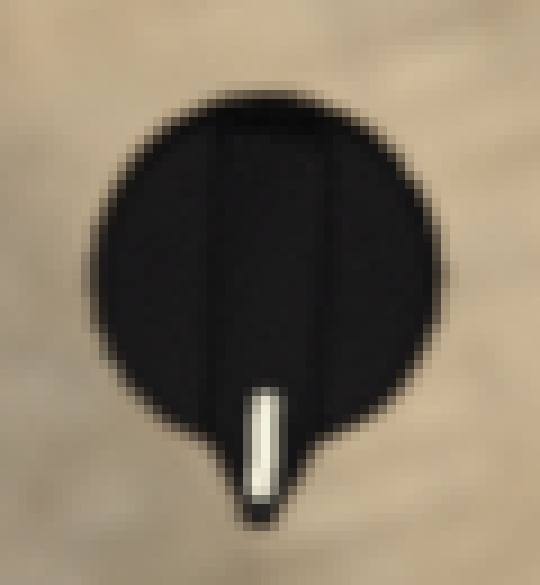

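Run:
```python
from h import *
f=dict(np.load("wk.npz")); C=cloud(f)
K=np.zeros((384,512),bool); K[128:190,235:285]=1
T=C[K&(C[...,2]>40)&(C[...,2]<46)]
T=T[np.hypot(*(T[:,:2]-[496,151.6]).T)<30]
(c,s,a)=cv2.minAreaRect(T[:,:2].astype(np.float32)); print(c,s,a)
d=T[:,:2]-T[:,:2].mean(0); w,v=np.linalg.eigh(d.T@d); print(np.degrees(np.arctan2(v[1,1],v[0,1])),T.mean(0))
g=f["color"].min(2); m=K&(g>100); m[:165]=0;m[:,:255]=0;m[:,263:]=0
W=C[m&(C[...,2]>38)&(C[...,2]<48)]; print("white mean",W.mean(0), np.degrees(np.arctan2(*(W.mean(0)[:2]-[496,151.6])[::-1])))
```

```text
(498.9046325683594, 150.5967559814453) (13.961926460266113, 45.601959228515625) 70.28823852539062
160.36894178021637 [496.51329367 151.43820947  44.15506714]
white mean [511.51976273 146.39557837  44.46999981] -18.538443573710477
```

```bash
python3 -m jog '[[0.0912,-0.017,-0.046,0,0,0,0],[0.0912,-0.017,-0.046,0,0,0,0],[0.0912,-0.017,-0.046,0,0,0,0],[0.0912,-0.017,-0.046,0,0,0,0],[0.0912,-0.017,-0.046,0,0,0,0],[0.0912,-0.017,-0.046,0,0,0,0],[0.0912,0,0,0,0,0,0],[0.0912,0,0,0,0,0,0]]' 20
python3 - <<'E'
from h import *
f=vision.grab_frame("wrist"); np.savez("ws.npz",**f); 
I=np.zeros((384,800,3),np.uint8); I[:,:512]=f["color"]
C=cloud(f)
u,v=map(int,w2px(f,[510.9,-146,75])); print(u,v)
I[:288,512:]=cv2.resize(f["color"][max(v-25,0):v+25,u-25:u+25],(288,288),interpolation=3)
cv2.imwrite("pics/ws.png",I)
print(status.state()["ee_pos"],status.state()["ee_rot"])
K=np.zeros((384,512),bool); K[max(v-40,0):v+40,u-40:u+40]=1
T=C[K&(C[...,2]>69)&(C[...,2]<82)]; print(len(T),T.mean(0),T.min(0),T.max(0),cv2.minAreaRect(T[:,:2].astype(np.float32)),cv2.minEnclosingCircle(T[:,:2].astype(np.float32)))
B=C[K&(C[...,2]>53)&(C[...,2]<64)]; print(np.median(B[:,2]))
E
```

```text
time_s: 3.45
ee_pos: [538.9, -153.5, 344.3]
ee_rot: [179.9, -0.0, 162.7]
force: [-0.5, -0.4, 0.4]
gripper_width: 91.3
252 167
[ 538.90461125 -153.18034713  344.3159275 ] [ 1.79958383e+02 -2.98863505e-02  1.62738929e+02]
235 [ 510.18562167 -145.935049     74.8487751 ] [ 503.32452788 -153.62951659   69.09148224] [ 519.95070047 -137.24483161   76.74359402] ((510.0882873535156, -146.75555419921875), (11.885723114013672, 20.63566017150879), 49.89139938354492) ((512.0684204101562, -144.40478515625), 10.320648193359375)
57.44565158252141
```

View pics/ws.png

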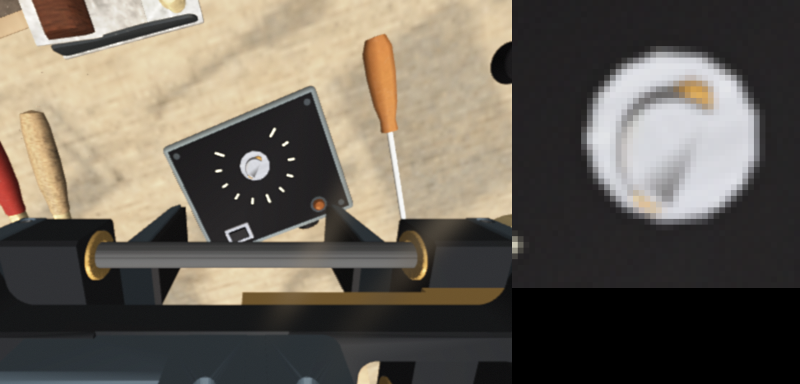

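Run:
```python
from h import *
f=dict(np.load("ws.npz")); C=cloud(f)
K=np.zeros((384,512),bool); K[135:200,225:285]=1
T=C[K&(C[...,2]>74)&(C[...,2]<78)]; print(len(T),np.median(T[:,2]))
print(cv2.minAreaRect(T[:,:2].astype(np.float32)),cv2.minEnclosingCircle(T[:,:2].astype(np.float32)))
# rasterise D & fit yaw/centre by area IoU over pixels
from scipy.optimize import minimize
F=192/np.tan(np.radians(f["fov_y"]/2))
v,u=np.mgrid[140:195,230:280]
z=np.median(T[:,2]); 
R=f["pose"][:3,:3];t=f["pose"][:3,3]
def plane(z):
    d=np.stack([(u-f["cx"])/F,(v-f["cy"])/F,np.ones(u.shape)],-1)@R.T
    return t+d*((z-t[2])/d[...,2])[...,None]
G=plane(z); M=K[140:195,230:280]&(C[140:195,230:280,2]>74)&(C[140:195,230:280,2]<78)
best=[]
for cx in np.arange(508,515,.25):
  for cy in np.arange(-149,-141,.25):
    x=G[...,0]-cx;y=G[...,1]-cy; r=x*x+y*y<81
    for a in np.arange(25,80,2.5):
        D=r&(x*np.cos(np.radians(a))+y*np.sin(np.radians(a))<3)
        best.append(((D&M).sum()/(D|M).sum(),cx,cy,a))
best.sort(reverse=True); print(best[:1],np.mean(best[:12],0),np.std(best[:12],0))
# bushing silhouette
g=f["color"].min(2); B=(g[140:195,230:280]>90); n,l,s,c=cv2.connectedComponentsWithStats(B.astype(np.uint8))
k=l[int(167-140),int(255-230)]; print(s,c)
G=plane(59.); 
for k in range(1,n):
    if s[k,4]>200:
        P=G[l==k][:,:2].astype(np.float32); print("bush",cv2.minEnclosingCircle(P),P.mean(0), cv2.fitEllipse(cv2.convexHull(P)))
cv2.imwrite("pics/sp.png",cv2.resize(f["color"][145:187,233:275],(588,588),interpolation=2))
print(status.state()["ee_pos"])
```

```text
207 75.30416300521722
((510.3044738769531, -146.9376678466797), (11.885723114013672, 17.53182029724121), 49.89139938354492) ((512.0537719726562, -144.81048583984375), 8.8231840133667)
[(np.float64(0.9400921658986175), np.float64(512.0), np.float64(-144.5), np.float64(50.0))] [   0.93642788  512.08333333 -144.66666667   50.        ] [0.00406454 0.11785113 0.11785113 2.70030862]
[[   0    0   50   55 2024]
 [   9   11   31   30  714]
 [  49   47    1    3    3]
 [   6   53    4    2    6]
 [  36   54    3    1    3]] [[24.53063241 27.44960474]
 [24.40056022 25.29971989]
 [49.         48.        ]
 [ 7.5        53.66666667]
 [37.         54.        ]]
bush ((512.1637573242188, -144.65447998046875), 14.933843612670898) [ 512.1426  -144.53468] ((512.2774658203125, -144.66958618164062), (28.95603370666504, 29.55100440979004), 169.61094665527344)
[ 538.90461125 -153.18034713  344.3159275 ]
```

View pics/sp.png

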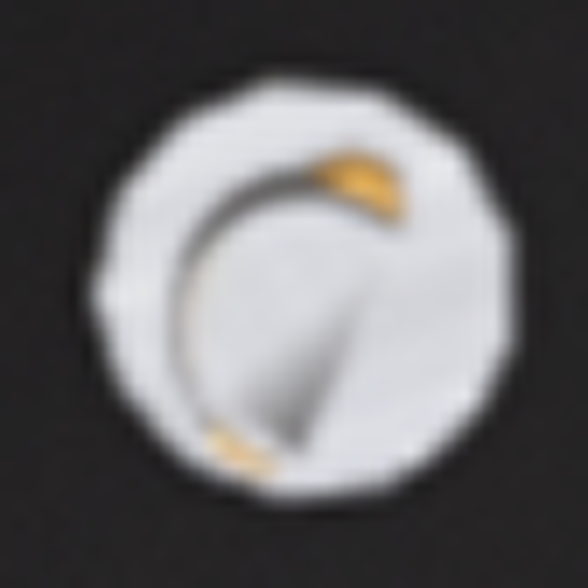

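```bash
python3 -m jog '[[0.0912,0,0,0,0,0,0.1768],[0.0912,0,0,0,0,0,0.1768],[0.0912,0,0,0,0,0,0.1768],[0.0912,0,0,0,0,0,0.1768],[0.0912,0,0,0,0,0,0.1768],[0.0912,0,0,0,0,0,0.1768],[0.0912,0,0,0,0,0,0.1768],[0.0912,0,0,0,0,0,0.1768],[0.0912,0,0,0,0,0,0.1768],[0.0912,0,0,0,0,0,0.1768],[0.0912,0,0,0,0,0,0.1768],[0.0912,0,0,0,0,0,0.1768]]' 20
python3 -m jog '[[0.0912,0,0,0,0,0,0.1768],[0.0912,0,0,0,0,0,0.1768],[0.0912,0,0,0,0,0,0.1768],[0.0912,0,0,0,0,0,0.1768],[0.0912,0,0,0,0,0,0.1768],[0.0912,0,0,0,0,0,0.1768],[0.0912,-0.0287,-0.0455,0,0,0,0],[0.0912,-0.0287,-0.0455,0,0,0,0],[0.0912,-0.0287,-0.0455,0,0,0,0],[0.0912,-0.0287,-0.0455,0,0,0,0],[0.0912,-0.0287,-0.0455,0,0,0,0],[0.0912,-0.0287,-0.0455,0,0,0,0]]' 20
python3 -m jog '[[0.0912,0,0,0,0,0,0],[0.0912,0,0,0,0,0,0]]' 20
cat > k.py <<'E'
from h import *
f=vision.grab_frame("wrist"); np.savez("wk2.npz",**f); cv2.imwrite("pics/wk2.png",f["color"]); C=cloud(f)
near=np.hypot(C[...,0]-496,C[...,1]-151.6)<32
T=C[near&(C[...,2]>40)&(C[...,2]<47)]; print(len(T),T.mean(0),cv2.minAreaRect(T[:,:2].astype(np.float32)))
d=T[:,:2]-T[:,:2].mean(0); w,v=np.linalg.eigh(d.T@d); print(np.degrees(np.arctan2(v[1,1],v[0,1])))
H=C[near&(C[...,2]>16)&(C[...,2]<24)]; print("hub",cv2.minEnclosingCircle(H[:,:2].astype(np.float32)))
g=f["color"].min(2); W=C[near&(g>110)&(C[...,2]>38)&(C[...,2]<48)]; print("white",W.mean(0))
s=status.state();print(s["ee_pos"],s["ee_rot"],s["qpos"])
E
python3 k.py
```

```text
time_s: 5.0
ee_pos: [539.1, -152.8, 344.4]
ee_rot: [-180.0, -0.0, 40.9]
force: [0.1, 0.8, -0.1]
gripper_width: 91.4
time_s: 6.5
ee_pos: [467.2, 163.3, 344.6]
ee_rot: [-180.0, -0.0, -19.5]
force: [1.2, 0.4, -0.4]
gripper_width: 91.0
time_s: 6.75
ee_pos: [468.3, 161.0, 344.3]
ee_rot: [180.0, -0.0, -19.6]
force: [-0.5, -0.7, -0.3]
gripper_width: 91.4
551 [497.91220288 151.24969798  44.24188647] ((498.9859313964844, 150.63131713867188), (13.486710548400879, 45.35169219970703), 70.19886779785156)
159.91113126490652
hub ((496.1866455078125, 151.95095825195312), 21.964223861694336)
white [510.96692071 146.04042281  44.61407255]
[468.56462729 160.24757473 344.30273114] [ 1.79982648e+02 -4.12943322e-03 -1.96425596e+01] [ 1.75546241e+01  1.40138022e+01  1.05167737e+02 -1.86894519e-02
  6.08256629e+01  1.27206296e+02]
```

View pics/wk2.png

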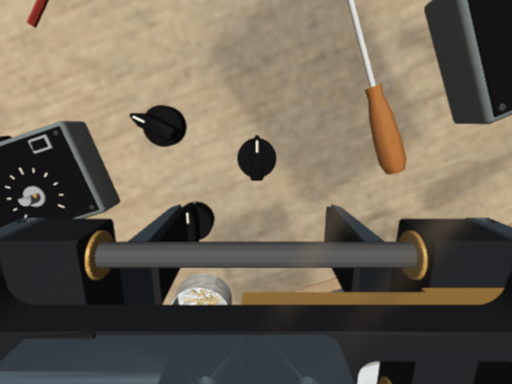

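```bash
python3 -m jog '[[0.0912,0.0285,-0.001,0,0,0,0],[0.0912,0,0,0.03,0,0,0],[0.0912,0,0,0.035,0,0,0],[0.0912,0,0,0.03,0,0,0],[0.0912,0,0,0,0,0,0],[0.0912,0,0,0,0,0,0],[0.0912,0,0,0,0,0,0]]' 20
python3 - <<'E'
from h import *
s=status.state();p=s["ee_pos"];y=np.radians(s["ee_rot"][2]);print(p,s["ee_rot"])
d=np.array([496.1,151.7])-p[:2]; print("tool dx dy",d@[np.cos(y),np.sin(y)],d@[np.sin(y),-np.cos(y)],"dz",p[2]-214)
E
```

```text
time_s: 7.68
ee_pos: [496.7, 151.5, 250.7]
ee_rot: [-179.9, -0.1, -19.7]
force: [-0.7, -0.1, 0.8]
gripper_width: 91.4
[496.6508336  151.46070186 250.68615997] [-1.79899417e+02 -1.37541399e-01 -1.97174505e+01]
tool dx dy -0.5992719126514933 -0.0394262336701533 dz 36.68615996558984
```

```bash
python3 -m jog '[[0.0912,-0.0005,0,0.018,0,0,0],[0.0912,0,0,0.0185,0,0,0],[0.0912,0,0,0,0,0,0],[0.0912,0,0,0,0,0,0]]' 40
python3 -m jog '[[0.0,0,0,0,0,0,0],[0.0,0,0,0,0,0,0],[0.0,0,0,0,0,0,0],[0.0,0,0,0,0,0,0],[0.0,0,0,0,0,0,0],[0.0,0,0,0,0,0,0],[0.0,0,0,0,0,0,0],[0.0,0,0,0,0,0,0]]' 40
```

```text
time_s: 8.18
ee_pos: [496.1, 151.9, 213.8]
ee_rot: [-179.9, -0.1, -19.7]
force: [-0.2, -0.1, 0.6]
gripper_width: 90.9
time_s: 9.18
ee_pos: [495.6, 151.8, 212.7]
ee_rot: [180.0, 0.0, -19.7]
force: [-0.2, 0.3, -0.2]
gripper_width: 13.7
```

```bash
python3 -m jog '[[0.0,0,0,-0.03,0,0,0],[0.0,0,0,-0.045,0,0,0],[0.0,0,0,-0.045,0,0,0],[0.0,0.0191,0.0456,0,0,0,0],[0.0,0.0191,0.0456,0,0,0,0],[0.0,0.0191,0.0456,0,0,0,0],[0.0,0.0191,0.0456,0,0,0,0],[0.0,0.0191,0.0456,0,0,0,0],[0.0,0.0191,0.0456,0,0,0,0]]' 40
python3 -m jog '[[0.0,0,0,0,0,0,-0.174],[0.0,0,0,0,0,0,-0.174],[0.0,0,0,0,0,0,-0.174],[0.0,0,0,0,0,0,-0.174],[0.0,0,0,0,0,0,-0.174],[0.0,0,0,0,0,0,-0.174],[0.0,0,0,0,0,0,-0.174],[0.0,0,0,0,0,0,0],[0.0,0,0,0,0,0,0]]' 40
python3 - <<'E'
from h import *
s=status.state();p=s["ee_pos"];y=np.radians(s["ee_rot"][2]);print(p,s["ee_rot"],s["force"],s["gripper_width"])
d=np.array([512.1,-144.6])-p[:2]; print("tool dx dy",d@[np.cos(y),np.sin(y)],d@[np.sin(y),-np.cos(y)])
I=np.zeros((600,800,3),np.uint8)
for c,k in(("wrist",0),("side",1),("scene",2)):
    f=vision.grab_frame(c); np.savez("p_"+c+".npz",**f); C=cloud(f)
    if k==0: I[:288,:384]=cv2.resize(f["color"],(384,288))
    else:
        u,v=map(int,w2px(f,[512,-144,110])); I[(300 if k==2 else 0):(300 if k==2 else 0)+300,400:]=cv2.resize(f["color"][v-45:v+45,u-60:u+60],(400,300),interpolation=3)
cv2.imwrite("pics/p.png",I)
E
```

```text
time_s: 10.3
ee_pos: [511.1, -146.0, 332.7]
ee_rot: [-180.0, 0.0, -19.7]
force: [0.5, -0.1, -1.2]
gripper_width: 13.6
time_s: 11.42
ee_pos: [511.3, -144.4, 332.7]
ee_rot: [-180.0, -0.0, 50.0]
force: [-0.8, -0.1, -0.1]
gripper_width: 13.6
[ 511.3076334  -144.41777886  332.65440924] [-1.79992456e+02 -4.08917500e-03  4.99602222e+01] [-0.77904521 -0.12406201 -0.12008803] 13.640117486036766
tool dx dy 0.3702365676519374 0.723860656946068
```

View pics/p.png

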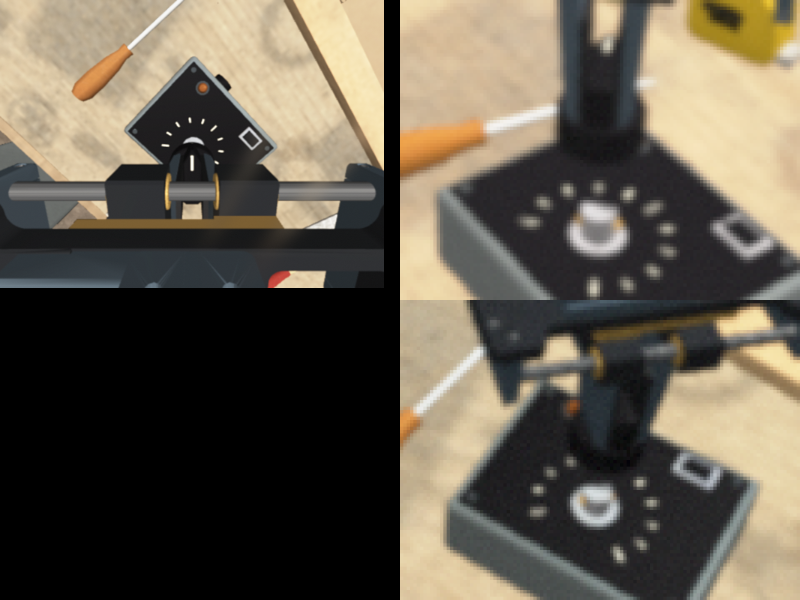

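```bash
python3 -m jog '[[0.0,0.0002,0.0007,0.02,0,0,0],[0.0,0,0,0.018,0,0,0],[0.0,0,0,0,0,0,0],[0.0,0,0,0,0,0,0]]' 40
python3 - <<'E'
from h import *
P=[]
for i in range(3):
    f=vision.grab_frame("side"); s=status.state();p=s["ee_pos"];P.append(p)
p=np.mean(P,0);y=np.radians(s["ee_rot"][2]);print(p,s["ee_rot"],s["force"])
d=np.array([512.1,-144.6])-p[:2]; print("tool dx dy",d@[np.cos(y),np.sin(y)],d@[np.sin(y),-np.cos(y)])
E
```

```text
time_s: 12.08
ee_pos: [512.3, -144.8, 295.3]
ee_rot: [179.9, -0.0, 50.1]
force: [-0.4, 0.3, 0.2]
gripper_width: 13.9
[ 512.30228926 -144.80962392  295.57049645] [ 1.79914481e+02 -4.42028392e-02  5.00894678e+01] [0.36820803 0.40033212 0.28364192]
tool dx dy 0.03100454654450965 -0.2896581624437698
```

Well aligned. I'll lower slowly to about TCP 284, past the spindle tip but before the balls, watching the force.

```bash
python3 -m jog '[[0.0,0,-0.0002,0.004,0,0,0],[0.0,0,0,0.003,0,0,0],[0.0,0,0,0.002,0,0,0],[0.0,0,0,0,0,0,0]]' 40
python3 -m jog '[[0.0,0,0,0.002,0,0,0],[0.0,0,0,0,0,0,0]]' 40
```

```text
time_s: 12.72
ee_pos: [511.8, -144.7, 285.7]
ee_rot: [180.0, 0.0, 50.1]
force: [-0.0, -0.1, 0.6]
gripper_width: 13.6
time_s: 12.98
ee_pos: [511.9, -145.0, 283.6]
ee_rot: [179.9, 0.0, 50.1]
force: [-0.6, -3.8, 0.5]
gripper_width: 13.6
```

```bash
python3 -m jog '[[0.0,-0.0003,0.0003,0.002,0,0,0],[0.0,0,0,0,0,0,0]]' 40
python3 -m jog '[[0.0,0,0,0.002,0,0,0],[0.0,0,0,0,0,0,0]]' 40
```

```text
time_s: 13.22
ee_pos: [511.9, -145.2, 281.5]
ee_rot: [180.0, 0.0, 50.1]
force: [-0.4, -2.8, -0.3]
gripper_width: 13.6
time_s: 13.48
ee_pos: [511.9, -145.2, 279.6]
ee_rot: [180.0, 0.0, 50.1]
force: [-0.5, -5.5, -0.4]
gripper_width: 14.3
```

```bash
python3 -m jog '[[0.0,-0.0004,0.0003,0.002,0,0,0],[0.0,0,0,0.001,0,0,0],[0.0,0,0,0,0,0,0]]' 40
python3 -m jog '[[0.0,0,0,0.002,0,0,0],[0.0,0,0,0.001,0,0,0],[0.0,0,0,0,0,0,0]]' 40
python3 -c "
from h import *
s=status.state();print(s['force'],s['torque'])"
```

```text
time_s: 13.85
ee_pos: [512.0, -145.5, 278.1]
ee_rot: [179.9, -0.0, 50.1]
force: [-3.7, -2.8, 8.8]
gripper_width: 13.8
time_s: 14.22
ee_pos: [511.8, -145.5, 273.7]
ee_rot: [180.0, -0.0, 50.1]
force: [-0.0, -3.5, -3.8]
gripper_width: 13.7
[-0.00848745 -3.4539053  -3.8460083 ] [-0.98395835  0.03606203 -0.01814673]
```

```bash
python3 -m jog '[[0.0,0,0,0.0015,0,0,0],[0.0,0,0,0.001,0,0,0],[0.0,0,0,0,0,0,0]]' 40
python3 -m jog '[[0.0,0,0,0.0015,0,0,0],[0.0,0,0,0,0,0,0]]' 40
```

```text
time_s: 14.6
ee_pos: [511.8, -145.5, 271.7]
ee_rot: [-180.0, -0.0, 50.1]
force: [-2.3, -4.1, 6.1]
gripper_width: 13.8
time_s: 14.85
ee_pos: [511.8, -145.5, 271.7]
ee_rot: [180.0, -0.0, 50.1]
force: [-5.1, -2.5, 16.5]
gripper_width: 13.5
```

Seated: z stopped at 271.7 while the force rose. I'll relax, open, retreat straight up and check.

```bash
python3 -m jog '[[0.0,0,0,-0.0015,0,0,0],[0.05,0,0,0,0,0,0],[0.05,0,0,0,0,0,0],[0.05,0,0,0,0,0,0],[0.05,0,0,0,0,0,0],[0.05,0,0,0,0,0,0]]' 40
python3 -m jog '[[0.05,0,0,-0.02,0,0,0],[0.05,0,0,-0.03,0,0,0],[0.05,0,0,-0.04,0,0,0],[0.05,-0.03,0,0,0,0,0],[0.05,0,0,0,0,0,0],[0.05,0,0,0,0,0,0]]' 40
python3 - <<'E'
from h import *
I=np.zeros((600,800,3),np.uint8)
for c,k in(("wrist",0),("side",1),("scene",2)):
    f=vision.grab_frame(c); C=cloud(f)
    near=np.hypot(C[...,0]-512,C[...,1]+144.6)<30
    Z=C[near&(C[...,2]>85)&(C[...,2]<125)]
    if len(Z)>5:
        T=Z[(Z[:,2]>98)&(Z[:,2]<109)]; print(c,len(T),"top z",np.median(T[:,2]) if len(T) else 0,cv2.minAreaRect(T[:,:2].astype(np.float32)))
    if k==0:
        H=C[near&(C[...,2]>74)&(C[...,2]<84)]; print("hub",cv2.minEnclosingCircle(H[:,:2].astype(np.float32)),np.median(H[:,2]))
        I[:288,:384]=cv2.resize(f["color"],(384,288))
        u,v=map(int,w2px(f,[512,-144,90])); v=max(v,50); I[300:600,:400]=cv2.resize(f["color"][v-45:v+45,u-60:u+60],(400,300),interpolation=3)
        g=f["color"].min(2); W=C[near&(g>110)&(C[...,2]>98)&(C[...,2]<110)]; print("white",W.mean(0),np.degrees(np.arctan2(*(W.mean(0)[:2]-[512.1,-144.6])[::-1])))
    else:
        u,v=map(int,w2px(f,[512,-144,80])); I[(300 if k==2 else 0):(300 if k==2 else 0)+300,400:]=cv2.resize(f["color"][v-45:v+45,u-60:u+60],(400,300),interpolation=3)
    for l in("screwdriver_mid","tape_mid"): print(c,l,[(np.round(r["location"],1).tolist(),round(r["p"],2)) for r in vision.find_in(c,l)])
cv2.imwrite("pics/end.png",I)
E
```

```text
time_s: 15.6
ee_pos: [511.9, -145.5, 271.1]
ee_rot: [-180.0, -0.0, 50.1]
force: [0.3, 0.3, -0.0]
gripper_width: 50.4
time_s: 16.35
ee_pos: [492.7, -168.3, 360.9]
ee_rot: [-180.0, -0.0, 50.1]
force: [0.2, -0.3, -0.5]
gripper_width: 49.9
wrist 744 top z 103.31608369419774 ((514.2694702148438, -141.13796997070312), (45.323001861572266, 13.448246955871582), 50.096309661865234)
hub ((512.3735961914062, -143.4738006591797), 22.044591903686523) 79.25780160996601
white [ 522.60631131 -131.20150538  103.81351881] 51.89854469723129
wrist screwdriver_mid [([482.8, 3.4, 17.2], 0.68)]
wrist tape_mid []
side 157 top z 102.50884491228874 ((512.6831665039062, -143.41456604003906), (46.481075286865234, 14.295467376708984), 50.31845474243164)
side screwdriver_mid [([481.8, -2.6, 19.8], 0.58)]
side tape_mid [([726.9, -1.3, 30.8], 0.9)]
scene 79 top z 103.16371573822516 ((509.8511657714844, -146.9895477294922), (36.18347930908203, 14.428701400756836), 51.164974212646484)
scene screwdriver_mid [([475.6, 5.9, 21.4], 0.97)]
scene tape_mid [([714.8, 24.5, 56.9], 0.64)]
```

View pics/end.png

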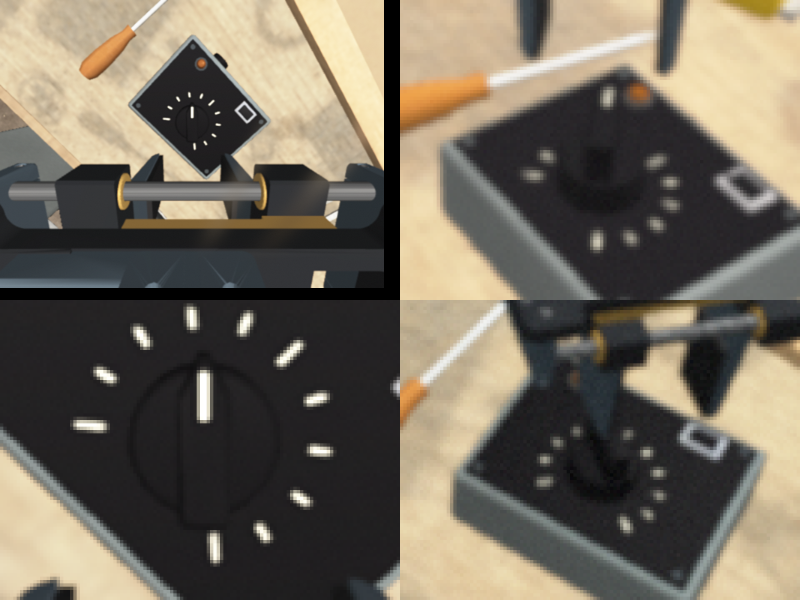

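```bash
python3 -c "
from workcell import ticket; print(ticket.job_done())"
```

```text
the job is handed in; nothing more can be done
None
```

The knob is on the larger control box's spindle, pressed fully home and released. I handed the job in at about 17 s of the 40 s allowed. I took the rightmost knob, turned it from about -20° to 50° to match the spindle's flat, and pressed it straight down.

**Seating:** Resistance peaked at about 9 N, then the knob was pulled down, and the tool stopped against the seat at 16 N. The knob's top is now 102.5–103.3 mm above the bench, against 103 expected, and its hub top is at 79.3 mm, against 79.

**Pointer:** The bar's long axis reads 50.1–51.2° and the white line about 52°, against 50° for the flat (good to about 2°).

**Side force:** There was a side force of 3–5 N while pressing on. Small sideways corrections did not fully remove it, but it was gone after release.

**Bystanders:** The arm never came near the screwdriver or the tape measure. The screwdriver still reads where it was, within the detector's error. The tape measure reads about 10 mm off its start in the side view and about 20 mm in the scene view. I put this down to the arm partly hiding it, but did not check with a clear picture.

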